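Right the toppled utensil holder and stand the spoon in it

TASK

The square stoneware utensil holder has toppled over on the cabinet shelf. Stand it upright on the shelf again, and put the steel spoon from the wooden lid into it, handle down to the bottom and bowl up. Leave the glass containers and the rice bowl where they are.

Things in the scene. Friction and masses are not known exactly. Their poses are not given: they have to be found in the camera images.
- holder: brown square stoneware utensil holder, outside 60 x 60 mm, 100 mm tall, walls and floor 4 mm, open top, about 280 g. Starts lying on a flat side, mouth roughly to the robot's left (+y, within 30 degrees). Origin: centre of its outer underside; z along its axis from underside to mouth (level while it lies, up when it stands)
- holder_mouth (a point): centre of the holder's mouth, 100 mm along the holder's z from its origin
- spoon: steel spoon, 198 mm long: flat handle 14 mm wide, 8 mm thick (x = -105 to +52 mm), round bowl 42 mm across, 12 mm deep (centre x = +72). Lies level across the wooden lid's two crossbars, handle centre 42 mm above the shelf, bowl roughly to the robot's left. Origin: mid-thickness of the handle near the balance point; x along the handle to the bowl, y across its width, z out of the hollow
- spoon_end (a point): the end of the spoon's handle, at x = -105 mm of the spoon
- lid: round wooden pot lid, 180 mm across and 14 mm thick, lying on the shelf, with two parallel wooden crossbars on top (130 mm long, 15 mm wide, 24 mm high, tops 38 mm above the shelf, centre lines 76 mm apart), 61 mm clear between them; about 700 g. Origin: centre of its underside; x runs along the crossbars, which are at y = +38 and -38 mm
- box_low: lower of two stacked glass meal containers with red clip-on lids, each 116 x 156 mm and 62 mm high; origin at the centre of its underside, long side along y
- box_top: upper container of that stack, same size, its top 124 mm above the shelf; origin at the centre of its underside
- rice_bowl: white ceramic rice bowl, 116 mm across and 60 mm high; origin at the centre of its underside
Mind the look-alikes: they are no part of the job. What is meant by the spoon is not green, orange or red, and is the larger of those in its own colour.

How it is judged (in metres and radians):
At the end, for the whole second after the job is handed in: Holder upright on the shelf (tilt under 7 deg, underside under 8 mm up); spoon in it bowl up, lean under 46 deg, handle end inside and under 35 mm above the underside plane; both at rest; glass containers and rice bowl within 40 mm of their starts (angle between holder's own z axis and vertical below 0.12 rad and height (world z) of holder below 0.008 m and x of spoon_end in the frame of holder between -0.03 and 0.03 m and y of spoon_end in the frame of holder between -0.03 and 0.03 m and z of spoon_end in the frame of holder between -0.002 and 0.035 m and angle between spoon's own x axis and vertical below 0.8 rad and linear speed of each of holder, spoon below 0.03 m/s and distance of each of box_low, box_top, rice_bowl from where it was at the start of the episode below 0.04 m); the robot touches nothing.
It fails at once if a glass container or the rice bowl is pushed more than 40 mm or tipped over 20 degrees (distance of any of box_low, box_top, rice_bowl from where it was at the start of the episode above 0.04 m or angle between any of box_low, box_top, rice_bowl's own z axis and vertical above 0.35 rad).
It also fails if it takes over 67 s, if anything falls off the work surface, if the arm or the gripper's body presses on something with over 40 N, if the wrist force passes 120 N, or if a joint passes its speed limit or range.

ROBOT

A 6-joint arm with a two-finger parallel gripper is mounted at the origin on the work surface. World frame = base frame: x ahead of the robot, y to its left, z up, the work surface at z = 0. Lengths are in m, angles in degrees, forces in N, time in s.
With the tool pointing down it reaches from about 0.25 to 0.725 m from the base axis. Payload 9.7 kg.
Tool frame: the origin (TCP) lies between the finger pads; the fingertips stand 19 mm ahead of it and the grasp point (between the pads) is the TCP; z points along the fingers, y is the line along which they close (so a half turn about z gives the same grasp; the last joint's range is limited). The gripper opens to 85 mm and grips with 20 to 120 N. Pads are 22 mm wide; open, the fingers measure 114 mm over their backs; the gripper's body (76 mm by 85 mm) begins 54 mm behind the grasp point. The pads swing forward as they close: fully open they stand 13 mm farther back than shut.
Start: joints at [75.86, 4.979, 10.078, 95.1, 0, 90], TCP at [0.134, 0.533, 0.25] pointing down, gripper open.
Joint ranges: [-179.16, 179.16], [-48.56, 103.87], [-65.8, 70.77], [-126.05, 130.52], [-82.76, 87.17], [-180, 180]. Speed limits (degrees/s): [127.2, 127.2, 147.25, 180, 180, 180].

INTERFACE

Orientations are given as [roll, pitch, yaw] about the fixed x, y, z axes, in that order (R = Rz(yaw) Ry(pitch) Rx(roll)).
In Python, from workcell import bot gives the robot as it stands. The module is installed in compiled form; this text tells all that it offers.
- The arm moves only by the shell command python3 -m crank 'ROWS' [OPENING] [FORCE]. ROWS is JSON, a list that holds one entry, the list of rows, each a list of 6 numbers: the shift along the world's x, y, z as a fraction of full scale, then the turn, a rotation vector about the world's x, y, z as a fraction of full scale. In form: [[[x, y, z, wx, wy, wz], ...]]. A call has 1 to 20 rows; each row shifts and turns the commanded pose from where the row before left it; what a row does not reach is not made up. Full scale, the value 1, is 20 mm for a shift and 0.12 rad for a turn. A row lasts 1/12 s, in which the tool goes at most 41.7 mm and 7.16 degrees, less where a joint would pass 70% of its speed; a pose out of reach is approached as far as the arm can. A call with a number of a shift or a turn outside -1 to 1 is refused whole. A call with a gripper value outside its range is refused whole. OPENING is the opening, from 0 (shut) to 1 (fully open), set as the call begins (- or left out, the last holds). The fingers move at their own pace and stop on an object; FORCE is the grip in N (left out, the last holds). Time passes only in rows, so rows that do not move let the fingers close. It gives the time, the measured TCP pose, the force, the opening and the grip force at its end, in the units of the state.
- bot.get_obs(): the state, without advancing time (a new reading comes with each control period).
- bot.camera(name): name is "scene" or "top"; returns the picture (480x640x3 uint8, red, green, blue); there is no depth.
- bot.camera_model(name): a dict with "vertical_fov" (degrees; the focal length in pixels is half the picture's height over the tangent of half this angle, whatever the lens; pixels are square), "cx", "cy" (the principal point, pixels), "k1" (the pictures are not rectified: a ray, as slopes to the right and down, at radius r is drawn at 1 + k1 r^2 times it, then the intrinsics apply), "R" (3x3) and "t" (3): a world point X has camera coordinates R X + t. Camera axes: x right, y down, z forward; pixel columns grow to the right and rows downward; lengths in m; the calibration is good to about 2 mm. A picture is of the moment at which its call begins. camera_model takes no time and is no camera call.
- bot.job_done(): hands the job in; it is judged then, once.
The state is a dict: "time": time; "q": joint angles; "qd": joint speeds; "joint_efforts": joint torques, N m; "ee_pos": TCP position; "tcp_rot": TCP orientation; "wrist_force": force on the tool from outside, world axes, zero at the start; "torque": the same for the moment, N m; "opening": finger opening in m; "grasp_force": force on a finger pad.
Only numpy, scipy, OpenCV 4.12 (cv2) and the standard library are available. Lean on these libraries where they do the work, as an engineer would, in place of code of your own. Each camera call takes 0.05 s, during which the arm holds its last target. There are 200 camera calls.

## Working session

There is one attempt and no reset: what is moved stays moved. The work goes in short steps, Python scripts to look and compute and a shell command to move; the robot and the scene stay as the last step left them, time stands still between calls to the robot, and variables do not carry over. Pictures are saved under pics/ and viewed, at most 13 in all, crops included, and the job is handed in when it is done.

```bash
mkdir -p pics; cat > h.py <<'E'
import numpy as np, cv2
from workcell import bot
def ray(n,u,v):
    m=bot.camera_model(n);f=240/np.tan(np.radians(m["vertical_fov"])/2)
    d=np.array([(u-m["cx"])/f,(v-m["cy"])/f]);s=d.copy()
    for _ in range(30): s=d/(1+m["k1"]*(s@s))
    R=np.array(m["R"]);t=np.array(m["t"])
    w=R.T@np.r_[s,1];return -R.T@t,w/np.linalg.norm(w)
def onz(n,u,v,z):
    c,w=ray(n,u,v);return c+w*(z-c[2])/w[2]
def two(a,b):
    c1,w1=ray("scene",*a);c2,w2=ray("top",*b)
    s=np.linalg.lstsq(np.c_[w1,-w2],c2-c1,rcond=None)[0]
    p,q=c1+s[0]*w1,c2+s[1]*w2;return (p+q)/2,np.linalg.norm(p-q)
def proj(n,X):
    m=bot.camera_model(n);f=240/np.tan(np.radians(m["vertical_fov"])/2)
    p=np.array(m["R"])@np.array(X)+np.array(m["t"]);s=p[:2]/p[2];s=s*(1+m["k1"]*(s@s))
    return s*f+[m["cx"],m["cy"]]
def snap(n,name):
    im=bot.camera(n);cv2.imwrite(f"pics/{name}.png",im[:,:,::-1]);return im
E
python3 - <<'E'
from h import *
for n in("scene","top"):
    snap(n,n+"0");m=bot.camera_model(n);print(n,m["vertical_fov"],m["k1"],ray(n,320,240))
o=bot.get_obs();print(o["time"],o["ee_pos"],o["tcp_rot"],o["opening"])
E
```

```text
scene 51.930526940377675 -0.018925329724479127 (array([ 1.21890884, -0.73526318,  0.93063309]), array([-0.53967408,  0.47772557, -0.69320283]))
top 44.95294052312822 -0.09379524774084969 (array([ 0.38707724, -0.17728117,  1.24677434]), array([ 0.14008923, -0.0145471 , -0.99003201]))
0.1 [0.13431101 0.53317723 0.24966596] [-1.79933773e+02  1.09116427e-03  1.65860631e+02] 0.0854217793339419
```

View pics/scene0.png

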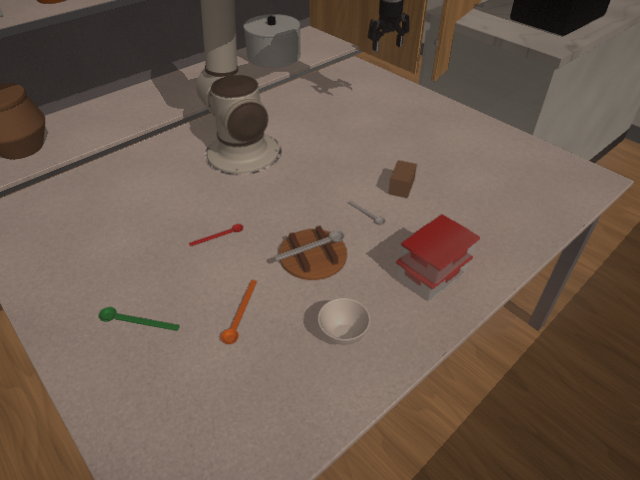

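View pics/top0.png

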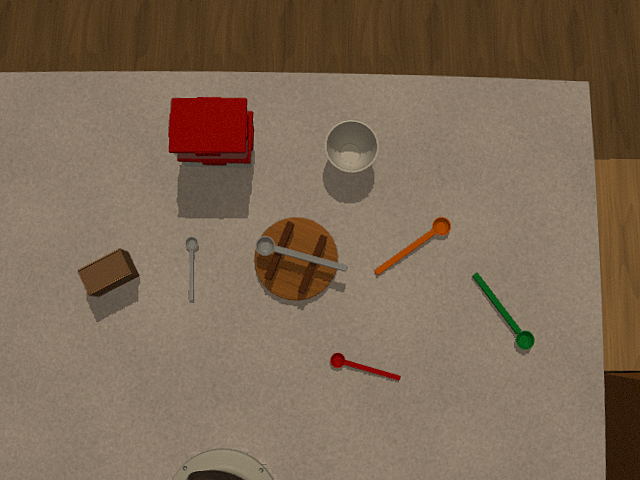

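The scene view shows two steel spoons. The larger is on the lid, at scene (270,260)-(337,237) and top (265,246)-(346,268). A smaller one lies on the shelf, at scene (367,212) and top (191,270). The green, orange and red ones are excluded by colour. The one on the lid fits: it is steel, the larger, and on the lid. The holder is at top (108,272) and scene (403,178). I'll confirm in one enlarged crop.

```bash
python3 - <<'E'
from h import *
a=cv2.imread("pics/top0.png");b=cv2.imread("pics/scene0.png")
z=lambda i,x,y,w,h,s:cv2.resize(i[y:y+h,x:x+w],(w*s,h*s),interpolation=cv2.INTER_CUBIC)
t=z(a,60,205,300,105,2)  # 600x210
l=z(b,260,220,100,65,4); r=z(b,370,150,60,65,4)
l=np.hstack([l,r])[:, :600];l=np.pad(l,((0,0),(0,max(0,600-l.shape[1])),(0,0)))
cv2.imwrite("pics/crop0.png",np.clip(np.vstack([t,l]).astype(float)*1.5,0,255).astype(np.uint8))
E
```

```text
(no output)
```

View pics/crop0.png

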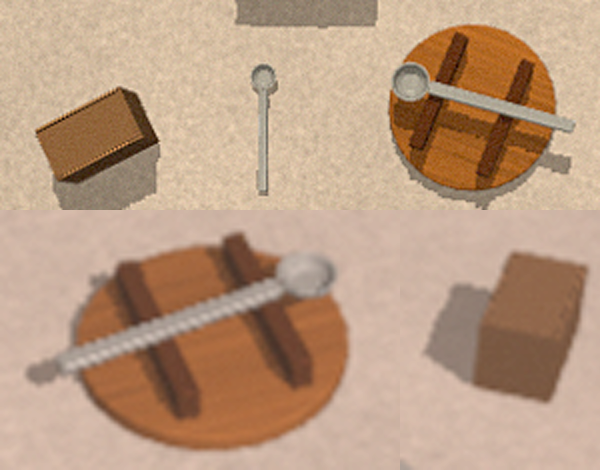

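The crop confirms it: the spoon on the lid is the larger steel one, bowl at its left end. The holder's lit top face is at crop (37,132),(120,88),(142,132),(60,180), and its dark underside faces right, so the mouth faces +y.

```bash
python3 - <<'E'
from h import *
a=cv2.imread("pics/top0.png");b=cv2.imread("pics/scene0.png")
A=cv2.cvtColor(a,cv2.COLOR_BGR2HSV)
print("px", A[272,105],A[270,128],A[300,115],A[200,100],b[172,405],b[185,395],b[190,410])
def big(m,roi):
    x0,y0,x1,y1=roi;k=np.zeros_like(m);k[y0:y1,x0:x1]=m[y0:y1,x0:x1]
    c=max(cv2.findContours(k,0,cv2.CHAIN_APPROX_NONE)[0],key=cv2.contourArea);return c
# holder in top
m=((A[...,1]>95)&(A[...,2]>62)).astype(np.uint8)*255
c=big(m,(60,230,150,310));print("hold",cv2.contourArea(c));box=cv2.approxPolyDP(cv2.convexHull(c),4,True)[:,0];print(box.tolist())
for p in box: print(np.round(onz("top",*map(float,p),.06),4))
m=((A[...,1]>95)).astype(np.uint8)*255
c=big(m,(60,230,150,310));box=cv2.approxPolyDP(cv2.convexHull(c),2,True)[:,0];print("whole",box.tolist())
B=cv2.cvtColor(b,cv2.COLOR_BGR2HSV);print(B[172,405],B[190,400],B[200,380])
m=((B[...,1]>75)).astype(np.uint8)*255
c=big(m,(375,150,430,210));box=cv2.approxPolyDP(cv2.convexHull(c),2,True)[:,0];print("scene whole",box.tolist())
# spoon: grey
def spoon(H,roi,smax,vmin):
    m=((H[...,1]<smax)&(H[...,2]>vmin)).astype(np.uint8)*255
    return big(m,roi)
print(A[268,335],A[255,300],B[250,300])
for n,H,roi in(("top",A,(245,225,350,285)),("scene",B,(262,225,350,268))):
    for s in (45,60): 
        c=spoon(H,roi,s,75);r=cv2.minAreaRect(c);print(n,s,cv2.contourArea(c),r,c[c[:,0,0].argmin(),0],c[c[:,0,0].argmax(),0])
E
```

```text
px [ 14 141 103] [ 14 144  85] [19 65 94] [ 17  60 137] [51 68 97] [44 59 81] [ 87  98 116]
hold 1301.0
[[119, 248], [131, 273], [89, 295], [78, 269]]
[0.5318 0.2225 0.06  ]
[0.4802 0.1943 0.06  ]
[0.4331 0.2802 0.06  ]
[0.4865 0.307  0.06  ]
whole [[126, 251], [139, 275], [98, 296], [89, 295], [78, 269], [119, 248]]
[ 11 121  97] [ 12 116  81] [ 11  52 142]
scene whole [[397, 161], [416, 164], [407, 197], [388, 193], [390, 177]]
[21 40 83] [ 20  39 118] [  9  31 131]
top 45 522.0 ((300.3335266113281, 258.178955078125), (93.69558715820312, 15.20518970489502), 17.592426300048828) [256 243] [347 266]
top 60 730.5 ((295.7500305175781, 254.25), (109.09857177734375, 24.6657657623291), 18.43494987487793) [246 232] [349 267]
scene 45 320.5 ((308.3385314941406, 244.41635131835938), (11.346715927124023, 73.67801666259766), 72.3874282836914) [274 256] [344 235]
scene 60 1558.5 ((305.5, 246.0), (42.0, 87.0), 90.0) [262 225] [349 267]
```

```bash
python3 - <<'E'
from h import *
np.set_printoptions(precision=4,suppress=True)
P=np.array([[.5318,.2225,.06],[.4802,.1943,.06],[.4331,.2802,.06],[.4865,.307,.06]])
for p in P: print("proj scene",proj("scene",p))
for s,t in(((390,177),(131,273)),((397,161.5),(89,295)),((416,164),(78,269))): print("holder corner",*two(s,t))
for nm,s,t in(("end",(275.5,258),(346,267.5)),("bowl",(336.5,237),(265,246))): print(nm,*two(s,t))
T=lambda x,y,z:onz("top",60+x/2,205+y/2,z)[:2]
b1=[T(460,37,.038),T(418,145,.038)];b2=[T(525,65,.038),T(487,175,.038)];e=T(572,125,.046);o=T(410,82,.046)
print("bars",b1,b2,"spoon",e,o,np.linalg.norm(e-o))
s=(o-e)/np.linalg.norm(o-e);print("s",s,np.degrees(np.arctan2(*s[::-1])))
for b in(b1,b2):
    d=b[1]-b[0];k=np.linalg.solve(np.c_[s,-d],b[0]-e);print("bar crosses spoon at dist from end",k)
for c in((170,98),(248,98),(248,152),(170,152)): print("box",onz("top",*c,.124)[:2])
print("bowl",onz("top",351,146,.06)[:2])
E
```

```text
proj scene [409.7099 181.2554]
proj scene [389.9566 177.2304]
proj scene [397.5288 159.1213]
proj scene [416.6295 163.2308]
holder corner [0.4802 0.1942 0.0609] 0.00022305313417654625
holder corner [0.4324 0.2825 0.0504] 0.0034293331281278834
holder corner [0.486  0.3071 0.0573] 0.0024250231600151553
end [ 0.5007 -0.2496  0.042 ] 0.0009834354432759263
bowl [ 0.5437 -0.0796  0.037 ] 3.839409652266227e-05
bars [array([ 0.5923, -0.1312]), array([ 0.4775, -0.0897])] [array([ 0.5635, -0.2002]), array([ 0.4473, -0.1622])] spoon [ 0.5001 -0.2498] [ 0.5426 -0.0803] 0.17469942713830364
s [0.2431 0.97  ] 75.9312792022692
bar crosses spoon at dist from end [0.1436 0.4991]
bar crosses spoon at dist from end [0.067  0.4057]
box [0.8339 0.1161]
box [ 0.8353 -0.0435]
box [ 0.7214 -0.0474]
box [0.7196 0.1095]
bowl [ 0.7573 -0.2578]
```

Heights and sizes agree. The holder's top sits at 0.05-0.061 and its face measures 59x98 mm. The spoon's end is at z 0.042, and the bars are 77 mm apart. Next I approach the holder with the tool tilted 45° from the mouth side, so that standing it up is a 90° turn.

```bash
python3 -m crank '[[[0.96,-0.65,-0.46,0,0,-0.985],[0.96,-0.65,-0.46,0,0,-0.985],[0.96,-0.65,-0.46,0,0,-0.985],[0.96,-0.65,-0.46,0,0,-0.985],[0.96,-0.65,-0.46,0,0,-0.985],[0.96,-0.65,-0.46,0,0,-0.985],[0.96,-0.65,-0.46,0,0,-0.985],[0.96,-0.65,-0.46,-0.72,-0.39,0],[0.96,-0.65,-0.46,-0.72,-0.39,0],[0.96,-0.65,-0.46,-0.72,-0.39,0],[0.96,-0.65,-0.46,-0.72,-0.39,0],[0.96,-0.65,-0.46,-0.72,-0.39,0],[0.96,-0.65,-0.46,-0.72,-0.39,0],[0.96,-0.65,-0.46,-0.72,-0.39,0],[0.96,-0.65,-0.46,-0.72,-0.39,0],[0.96,-0.65,-0.46,0,0,0],[0,0,0,0,0,0],[0,0,0,0,0,0],[0,0,0,0,0,0]]]' 1 60
cat >> h.py <<'E'
def st(target=None):
    from scipy.spatial.transform import Rotation as Ro
    o=bot.get_obs();R=Ro.from_euler("xyz",o["tcp_rot"],degrees=True).as_matrix()
    print("t",round(o["time"],2),"p",np.round(o["ee_pos"],4),"y",np.round(R[:,1],3),"z",np.round(R[:,2],3),"op",round(o["opening"],4),"F",np.round(o["wrist_force"],1),"g",o["grasp_force"],"q",np.round(o["q"],0))
    if target is not None: print("units to go",np.round((np.array(target)-o["ee_pos"])/.02,2))
E
python3 -c "from h import *;st([.4757,.2642,.033])"
```

```text
time: 1.68
ee_pos: [0.4414, 0.3254, 0.1034]
tcp_rot: [180.0, 45.0, 118.4]
wrist_force: [-0.4, 0.7, 0.1]
opening: 0.0857
grasp_force: 0.0
t 1.68 p [0.4414 0.3254 0.1034] y [0.879 0.476 0.   ] z [ 0.337 -0.622 -0.707] op 0.0857 F [-0.4  0.7  0.1] g 0.0 q [ 54.  22.   4.  96. -39. 125.]
units to go [ 1.72 -3.06 -3.52]
```

```bash
python3 -m crank '[[[0.25,-0.44,-0.5,0,0,0],[0.25,-0.44,-0.5,0,0,0],[0.25,-0.44,-0.5,0,0,0],[0.25,-0.44,-0.5,0,0,0],[0.25,-0.44,-0.5,0,0,0],[0.25,-0.44,-0.5,0,0,0],[0.22,-0.42,-0.52,0,0,0],[0,0,0,0,0,0],[0,0,0,0,0,0]]]' && python3 -c "
from h import *;st([.4757,.2642,.033]);i=snap('top','g1')[:,:,::-1];j=snap('scene','g1s')[:,:,::-1]
cv2.imwrite('pics/g1c.png',np.clip(np.hstack([cv2.resize(i[210:320,50:170],(480,440)),cv2.resize(j[120:230,360:440],(320,440))])*1.5,0,255))"
```

```text
time: 2.43
ee_pos: [0.4756, 0.2644, 0.0335]
tcp_rot: [180.0, 45.0, 118.4]
wrist_force: [0.7, 0.2, -0.1]
opening: 0.0857
grasp_force: 0.0
t 2.43 p [0.4756 0.2644 0.0335] y [0.879 0.476 0.001] z [ 0.337 -0.622 -0.707] op 0.0857 F [ 0.7  0.2 -0.1] g 0.0 q [ 48.  20.  -6.  82. -42. 117.]
units to go [ 0.   -0.01 -0.02][ WARN:0@1.862] global loadsave.cpp:1063 imwrite_ Unsupported depth image for selected encoder is fallbacked to CV_8U.
```

View pics/g1c.png

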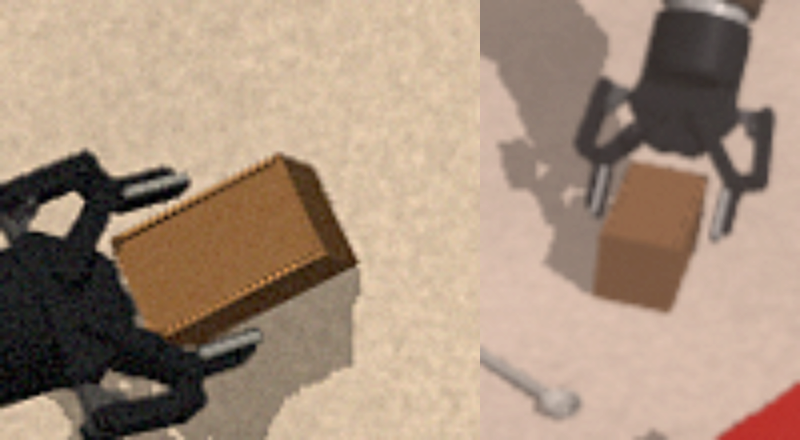

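The fingers straddle the holder, with the pads on both sides of the body near the mouth. I'll close.

```bash
python3 -m crank '[[[0,0,0,0,0,0],[0,0,0,0,0,0],[0,0,0,0,0,0],[0,0,0,0,0,0],[0,0,0,0,0,0],[0,0,0,0,0,0],[0,0,0,0,0,0],[0,0,0,0,0,0],[0,0,0.5,0,0,0],[0,0,0.5,0,0,0],[0,0,0.5,0,0,0],[0,0,0.5,0,0,0],[0,0,0.5,0,0,0],[0,0,0.5,0,0,0],[0,0,0.5,0,0,0],[0,0,0.5,0,0,0],[0,0,0,0,0,0]]]' 0 60 && python3 -c "from h import *;st()"
```

```text
time: 3.95
ee_pos: [0.4765, 0.2646, 0.1151]
tcp_rot: [179.8, 45.0, 118.3]
wrist_force: [0.2, -0.1, -2.6]
opening: 0.0597
grasp_force: 60.8
t 3.95 p [0.4765 0.2646 0.1151] y [0.879 0.476 0.003] z [ 0.339 -0.621 -0.707] op 0.0597 F [ 0.2 -0.1 -2.6] g 60.81236243247986 q [ 48.  16.  -1.  91. -42. 117.]
```

Held: opening 59.7 mm and a 2.6 N load. Now the 90° turn.

```bash
python3 -m crank '[[[0,0,0,0.822,0.446,0],[0,0,0,0.822,0.446,0],[0,0,0,0.822,0.446,0],[0,0,0,0.822,0.446,0],[0,0,0,0.822,0.446,0],[0,0,0,0.822,0.446,0],[0,0,0,0.822,0.446,0],[0,0,0,0.822,0.446,0],[0,0,0,0.822,0.446,0],[0,0,0,0.822,0.446,0],[0,0,0,0.822,0.446,0],[0,0,0,0.822,0.446,0],[0,0,0,0.822,0.446,0],[0,0,0,0.822,0.446,0],[0,0,0,0,0,0],[0,0,0,0,0,0],[0,0,0,0,0,0]]]' && python3 -c "
from h import *;st();j=snap('scene','g2s')[:,:,::-1]
cv2.imwrite('pics/g2c.png',cv2.convertScaleAbs(cv2.resize(j[90:230,340:460],(480,560)),alpha=1.5))"
```

```text
time: 5.37
ee_pos: [0.4761, 0.264, 0.1125]
tcp_rot: [-179.9, -44.8, 118.4]
wrist_force: [-0.9, 0.3, -3.6]
opening: 0.0596
grasp_force: 61.6
t 5.37 p [0.4761 0.264  0.1125] y [ 0.879  0.477 -0.001] z [-0.337  0.619 -0.71 ] op 0.0596 F [-0.9  0.3 -3.6] g 61.57064437866211 q [10. 16. -2. 90. 42. 65.]
```

View pics/g2c.png

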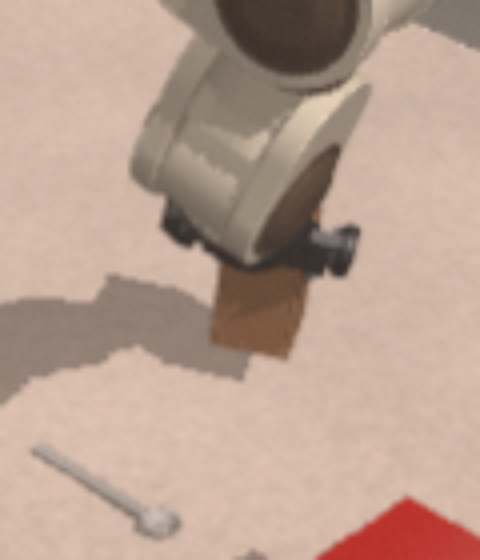

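The holder hangs upright, with its lower edge at crop (210,345)-(290,357). I'll lower it.

```bash
python3 -m crank '[[[0,0,-0.35,0,0,0],[0,0,-0.35,0,0,0],[0,0,-0.35,0,0,0],[0,0,-0.35,0,0,0],[0,0,-0.35,0,0,0],[0,0,-0.2,0,0,0],[0,0,-0.1,0,0,0],[0,0,-0.05,0,0,0],[0,0,-0.05,0,0,0],[0,0,0,0,0,0]]]' && python3 -c "from h import *;st()"
```

```text
time: 6.25
ee_pos: [0.4761, 0.2641, 0.07]
tcp_rot: [-180.0, -45.0, 118.5]
wrist_force: [-0.4, 0.0, -2.3]
opening: 0.0596
grasp_force: 61.8
t 6.25 p [0.4761 0.2641 0.07  ] y [ 0.879  0.477 -0.   ] z [-0.337  0.621 -0.707] op 0.0596 F [-0.4  0.  -2.3] g 61.820701360702515 q [10. 17. -5. 85. 42. 65.]
```

```bash
python3 -m crank '[[[0,0,-0.06,0,0,0],[0,0,-0.06,0,0,0],[0,0,-0.06,0,0,0],[0,0,0,0,0,0]]]' && python3 -m crank '[[[0,0,-0.05,0,0,0],[0,0,-0.05,0,0,0],[0,0,0,0,0,0]]]'
```

```text
time: 6.58
ee_pos: [0.4761, 0.2642, 0.0698]
tcp_rot: [179.9, -45.1, 118.4]
wrist_force: [-8.3, -11.0, 24.2]
opening: 0.0592
grasp_force: 64.1
time: 6.83
ee_pos: [0.4761, 0.2643, 0.0697]
tcp_rot: [179.9, -45.2, 118.4]
wrist_force: [-14.4, -17.2, 39.9]
opening: 0.0597
grasp_force: 65.4
```

Contact at 0.070. I'll back off the press, then open.

```bash
python3 -m crank '[[[0,0,0.13,0,0,0],[0,0,0.1,0,0,0],[0,0,0,0,0,0]]]' && python3 -m crank '[[[0,0,0,0,0,0],[0,0,0,0,0,0],[0,0,0,0,0,0],[0,0,0,0,0,0],[0,0,0,0,0,0]]]' 1 && python3 -m crank '[[[0.2,-0.37,0.42,0,0,0],[0.2,-0.37,0.42,0,0,0],[0.2,-0.37,0.42,0,0,0],[0.2,-0.37,0.42,0,0,0],[0.2,-0.37,0.42,0,0,0],[0.2,-0.37,0.42,0,0,0],[0.2,-0.37,0.42,0,0,0],[0.2,-0.37,0.42,0,0,0],[0.2,-0.37,0.42,0,0,0],[0.2,-0.37,0.42,0,0,0],[0,0,0,0,0,0],[0,0,0,0,0,0]]]' 1 && python3 -c "
from h import *;st();i=snap('top','g3')[:,:,::-1];j=snap('scene','g3s')[:,:,::-1]
cv2.imwrite('pics/g3c.png',cv2.convertScaleAbs(np.hstack([cv2.resize(i[200:320,50:170],(400,400)),cv2.resize(j[100:220,340:460],(400,400))]),alpha=1.5))"
```

```text
time: 7.08
ee_pos: [0.4764, 0.2642, 0.0698]
tcp_rot: [179.9, -45.0, 118.5]
wrist_force: [-0.6, -5.7, 9.8]
opening: 0.0593
grasp_force: 62.8
time: 7.5
ee_pos: [0.4759, 0.2642, 0.0684]
tcp_rot: [-179.9, -45.0, 118.4]
wrist_force: [0.3, 0.3, 0.1]
opening: 0.0853
grasp_force: 0.0
time: 8.5
ee_pos: [0.5163, 0.1901, 0.1525]
tcp_rot: [-180.0, -45.0, 118.4]
wrist_force: [0.4, 0.2, -0.5]
opening: 0.0855
grasp_force: 0.0
t 8.5 p [0.5163 0.1901 0.1525] y [ 0.879  0.476 -0.   ] z [-0.337  0.621 -0.707] op 0.0855 F [ 0.4  0.2 -0.5] g 0.0 q [  2.  21.   8. 101.  39.  55.]
```

View pics/g3c.png

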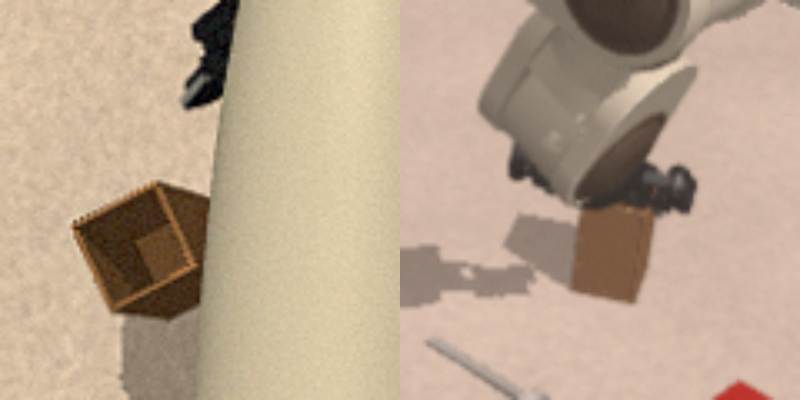

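The holder stands upright with its open mouth at top crop (75,228),(157,183),(196,265),(117,312). Next is the spoon.

```bash
python3 -m crank '[[[0,-0.9,0.4,0,0,-0.883],[0,-0.9,0.4,0,0,-0.883],[0,-0.9,0.4,0,0,-0.883],[0,-0.9,0.4,0,0,-0.883],[0,-0.9,0.4,0,0,-0.883],[0,-0.9,0.4,0,0,-0.883],[0,-0.9,0.4,0,0,-0.883],[0.107,-0.62,-0.386,-0.94,0.236,0],[0.107,-0.62,-0.386,-0.94,0.236,0],[0.107,-0.62,-0.386,-0.94,0.236,0],[0.107,-0.62,-0.386,-0.94,0.236,0],[0.107,-0.62,-0.386,-0.94,0.236,0],[0.107,-0.62,-0.386,-0.94,0.236,0],[0.107,-0.62,-0.386,-0.94,0.236,0],[0.107,-0.62,-0.386,-0.94,0.236,0],[0.107,-0.62,-0.386,-0.94,0.236,0],[0.107,-0.62,-0.386,-0.94,0.236,0],[0.107,-0.62,-0.386,-0.94,0.236,0],[0.107,-0.62,-0.386,-0.94,0.236,0],[0,0,0,0,0,0]]]' 0.5 && python3 -m crank '[[[0,0,0,0,0,0],[0,0,0,0,0,0]]]'>/dev/null && python3 -c "
from h import *
st([.529,-.1352,.042])
T=lambda x,y:onz('top',50+x*.3,200+y*.3,.1)
P=np.array([T(75,228),T(157,183),T(196,265),T(117,312)]);print(P.mean(0),[np.linalg.norm(P[i]-P[i-1]) for i in range(4)])
i=snap('top','g4')[:,:,::-1]
print(*two((336.5,237),(265,246)))
cv2.imwrite('pics/g4c.png',cv2.convertScaleAbs(cv2.resize(i[190:310,60:360],(800,320)),alpha=1.5))"
```

```text
time: 10.27
ee_pos: [0.5405, -0.0838, 0.1115]
tcp_rot: [-179.4, 35.4, 76.4]
wrist_force: [0.3, 0.6, -1.3]
opening: 0.0425
grasp_force: 0.0
t 10.43 p [ 0.5416 -0.084   0.1163] y [ 0.97  -0.244 -0.002] z [-0.14  -0.553 -0.821] op 0.0427 F [0.2 1.1 0.9] g 0.0 q [  6.  14.   0.  89. -32. 114.]
units to go [-0.63 -2.56 -3.72]
[0.47347265 0.26361684 0.1       ] [np.float64(0.05783762493787607), np.float64(0.05649621084889194), np.float64(0.05589284801486036), np.float64(0.05507746741740586)]
[ 0.5437334  -0.07956158  0.03698636] 3.839409652266227e-05
```

View pics/g4c.png

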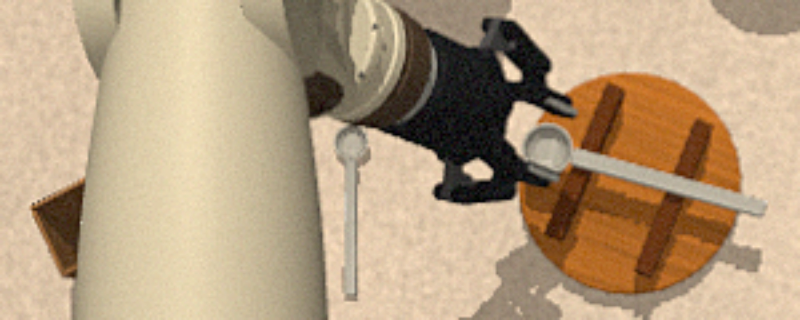

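The tool is lined up with the spoon's axis. Bowl at crop (547,147), and the fingers straddle the line. I'll go in along the tool axis and close.

```bash
python3 -m crank '[[[-0.08,-0.32,-0.465,0,0,0],[-0.08,-0.32,-0.465,0,0,0],[-0.08,-0.32,-0.465,0,0,0],[-0.08,-0.32,-0.465,0,0,0],[-0.08,-0.32,-0.465,0,0,0],[-0.08,-0.32,-0.465,0,0,0],[-0.08,-0.32,-0.465,0,0,0],[-0.07,-0.32,-0.465,0,0,0],[0,0,0,0,0,0],[0,0,0,0,0,0]]]' && python3 -m crank '[[[0,0,0,0,0,0],[0,0,0,0,0,0],[0,0,0,0,0,0],[0,0,0,0,0,0],[0,0,0,0,0,0],[0,0,0,0,0,0]]]' 0 40 && python3 -c "
from h import *
st([.529,-.1352,.042]);i=snap('top','g5')[:,:,::-1];j=snap('scene','g5s')[:,:,::-1]
cv2.imwrite('pics/g5c.png',cv2.convertScaleAbs(np.hstack([cv2.resize(i[200:300,240:360],(400,333)),cv2.resize(j[200:300,250:370],(400,333))]),alpha=1.5))"
```

```text
time: 11.32
ee_pos: [0.529, -0.1362, 0.0428]
tcp_rot: [180.0, 34.9, 75.8]
wrist_force: [0.3, 0.2, -0.0]
opening: 0.0425
grasp_force: 0.0
time: 11.82
ee_pos: [0.5297, -0.1356, 0.0428]
tcp_rot: [-180.0, 35.0, 75.9]
wrist_force: [-1.0, 1.9, 7.3]
opening: 0.0132
grasp_force: 39.3
t 11.82 p [ 0.5297 -0.1356  0.0428] y [ 0.97  -0.243 -0.   ] z [-0.14  -0.556 -0.819] op 0.0132 F [-1.   1.9  7.3] g 39.348294138908386 q [  1.  14.  -9.  78. -34. 108.]
units to go [-0.03  0.02 -0.04]
```

View pics/g5c.png

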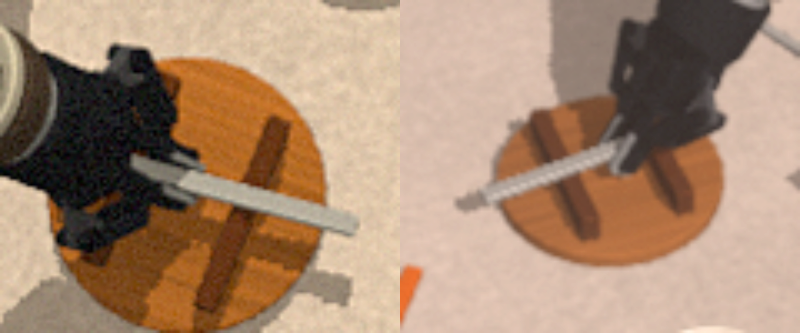

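The spoon is gripped at 13 mm on the handle, between the bars (top crop (175,180)). Now I lift it and turn it handle-down.

```bash
python3 -m crank '[[[0,0,0.4,0,0,0],[0,0,0.8,0,0,0],[0,0,0.9,0,0,0],[0,0,0.9,0,0,0],[0,0,0.9,0,0,0],[0,0,0.9,0,0,0],[0,0,0.9,0,0,0],[0,0,0.9,0,0,0],[0,0,0.9,0,0,0],[0,0,0,0,0,0]]]' 0 60 && python3 -m crank '[[[0,0,0.3,0.907,-0.227,0],[0,0,0.3,0.907,-0.227,0],[0,0,0.3,0.907,-0.227,0],[0,0,0.3,0.907,-0.227,0],[0,0,0.3,0.907,-0.227,0],[0,0,0.3,0.907,-0.227,0],[0,0,0.3,0.907,-0.227,0],[0,0,0.3,0.907,-0.227,0],[0,0,0.3,0.907,-0.227,0],[0,0,0.3,0.907,-0.227,0],[0,0,0.3,0.907,-0.227,0],[0,0,0.3,0.907,-0.227,0],[0,0,0.3,0.907,-0.227,0],[0,0,0.3,0.907,-0.227,0],[0,0,0,0,0,0],[0,0,0,0,0,0]]]' && python3 -c "
from h import *
st([.4735,.2636,.27])"
```

```text
time: 12.75
ee_pos: [0.53, -0.1358, 0.1956]
tcp_rot: [179.8, 34.9, 75.8]
wrist_force: [-0.2, 0.3, -1.3]
opening: 0.0127
grasp_force: 58.4
time: 14.08
ee_pos: [0.529, -0.1367, 0.2734]
tcp_rot: [-179.5, -54.9, 75.6]
wrist_force: [-0.8, 0.9, -1.1]
opening: 0.0128
grasp_force: 58.6
t 14.08 p [ 0.529  -0.1367  0.2734] y [ 0.97  -0.242 -0.005] z [ 0.195  0.795 -0.575] op 0.0128 F [-0.8  0.9 -1.1] g 58.574116230010986 q [-36.  19.  15. 114.  49.  55.]
units to go [-2.77 20.02 -0.17]
```

```bash
python3 -m crank '[[[-0.14,1,0,0,0,0],[-0.14,1,0,0,0,0],[-0.14,1,0,0,0,0],[-0.14,1,0,0,0,0],[-0.14,1,0,0,0,0],[-0.14,1,0,0,0,0],[-0.14,1,0,0,0,0],[-0.14,1,0,0,0,0],[-0.14,1,0,0,0,0],[-0.14,1,0,0,0,0],[-0.14,1,0,0,0,0],[-0.14,1,0,0,0,0],[-0.14,1,0,0,0,0],[-0.14,1,0,0,0,0],[-0.14,1,0,0,0,0],[-0.14,1,0,0,0,0],[-0.14,1,0,0,0,0],[-0.14,1,0,0,0,0],[-0.14,1,0,0,0,0],[-0.14,1,0,0,0,0]]]' && python3 -m crank '[[[0,0,0,0,0,0],[0,0,0,0,0,0],[0,0,0,0,0,0],[0,0,0,0,0,0]]]' >/dev/null && python3 -c "
from h import *
st([.4735,.2636,.27]);i=snap('top','g6')[:,:,::-1];j=snap('scene','g6s')[:,:,::-1]
cv2.imwrite('pics/g6c.png',cv2.convertScaleAbs(np.hstack([cv2.resize(i[210:310,50:170],(400,333)),cv2.resize(j[60:210,340:460],(400,500))[:333] if 0 else cv2.resize(j[90:190,350:470],(400,333))]),alpha=1.6))
for z in(.15,.27,.35):print(z,proj('scene',[.4735,.2636,z]),proj('top',[.4735,.2636,z]))"
```

```text
time: 15.75
ee_pos: [0.4725, 0.2658, 0.2775]
tcp_rot: [179.7, -55.0, 76.2]
wrist_force: [0.3, 0.8, -1.3]
opening: 0.0128
grasp_force: 58.6
t 16.08 p [0.4731 0.2639 0.2762] y [ 0.97  -0.242  0.   ] z [ 0.198  0.795 -0.574] op 0.013 F [-0.2 -0.2 -0.4] g 58.60256910324097 q [  7. -23. -26.  60.  50. 124.]
units to go [ 0.02 -0.01 -0.31]
0.15 [407.43471473 141.29665969] [ 81.20185665 271.89942754]
0.27 [412.62964461 103.39171576] [ 54.30525825 265.87508949]
0.35 [416.44883808  75.44344986] [ 32.67355591 260.99966768]
```

View pics/g6c.png

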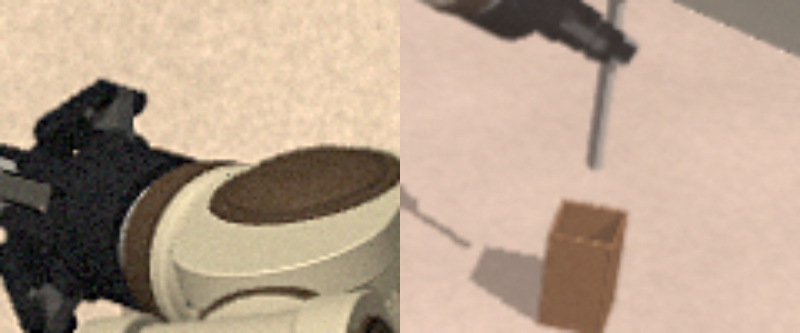

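The spoon hangs vertical, handle end at scene (408.2,139.8), against a predicted (407.8,139) above the mouth centre. I'll lower it in.

```bash
python3 -m crank '[[[0,0,-0.4,0,0,0],[0,0,-0.5,0,0,0],[0,0,-0.5,0,0,0],[0,0,-0.5,0,0,0],[0,0,-0.5,0,0,0],[0,0,-0.5,0,0,0],[0,0,-0.5,0,0,0],[0,0,-0.5,0,0,0],[0,0,-0.5,0,0,0],[0,0,-0.5,0,0,0],[0,0,-0.5,0,0,0],[0,0,-0.5,0,0,0],[0,0,-0.5,0,0,0],[0,0,-0.4,0,0,0],[0,0,-0.2,0,0,0],[0,0,0,0,0,0],[0,0,0,0,0,0]]]' && python3 -c "
from h import *
st([.4735,.2636,.134])
i=snap('top','g7')[:,:,::-1];j=snap('scene','g7s')[:,:,::-1]
cv2.imwrite('pics/g7c.png',cv2.convertScaleAbs(np.hstack([cv2.resize(i[210:310,30:150],(400,333)),cv2.resize(j[110:210,350:470],(400,333))]),alpha=1.6))"
```

```text
time: 17.6
ee_pos: [0.4731, 0.2641, 0.1357]
tcp_rot: [-179.9, -55.0, 76.0]
wrist_force: [-0.3, -0.4, 0.0]
opening: 0.0127
grasp_force: 58.6
t 17.6 p [0.4731 0.2641 0.1357] y [ 0.97  -0.241 -0.001] z [ 0.197  0.795 -0.573] op 0.0127 F [-0.3 -0.4  0. ] g 58.606444001197815 q [  7. -20. -39.  43.  50. 124.]
units to go [ 0.02 -0.03 -0.09]
```

View pics/g7c.png

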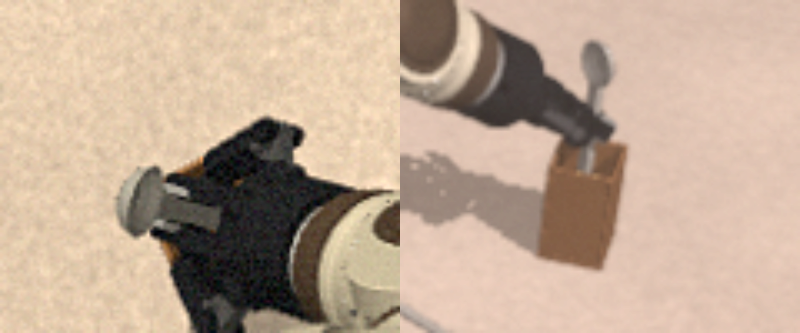

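The handle goes into the mouth with no contact force. I'll release and retreat along the tool axis.

```bash
python3 -m crank '[[[0,0,0,0,0,0],[0,0,0,0,0,0],[0,0,0,0,0,0],[0,0,0,0,0,0],[0,0,0,0,0,0],[0,0,0,0,0,0]]]' 0.5 && python3 -m crank '[[[-0.1,-0.4,0.29,0,0,0],[-0.1,-0.4,0.29,0,0,0],[-0.1,-0.4,0.29,0,0,0],[-0.1,-0.4,0.29,0,0,0],[-0.1,-0.4,0.29,0,0,0],[-0.1,-0.4,0.29,0,0,0],[-0.1,-0.4,0.29,0,0,0],[-0.1,-0.4,0.29,0,0,0],[-0.1,-0.4,0.29,0,0,0],[-0.1,-0.4,0.29,0,0,0],[-0.1,-0.4,0.29,0,0,0],[-0.1,-0.4,0.29,0,0,0],[-0.1,-0.4,0.29,0,0,0],[-0.1,-0.4,0.29,0,0,0],[-0.1,-0.4,0.29,0,0,0],[-0.1,-0.4,0.29,0,0,0],[0,0,0,0,0,0],[0,0,0,0,0,0],[0,0,0,0,0,0],[0,0,0,0,0,0]]]' && python3 -c "
from h import *
st()
i=snap('top','g8')[:,:,::-1];j=snap('scene','g8s')[:,:,::-1]
cv2.imwrite('pics/g8c.png',cv2.convertScaleAbs(np.hstack([cv2.resize(i[210:310,30:150],(400,333)),cv2.resize(j[110:210,350:470],(400,333))]),alpha=1.6))"
```

```text
time: 18.2
ee_pos: [0.4731, 0.2641, 0.1357]
tcp_rot: [-179.9, -55.0, 76.0]
wrist_force: [0.2, 0.3, -0.1]
opening: 0.0425
grasp_force: 0.0
time: 19.87
ee_pos: [0.4409, 0.1365, 0.228]
tcp_rot: [-179.9, -55.0, 75.9]
wrist_force: [0.2, -0.3, -0.9]
opening: 0.043
grasp_force: 0.0
t 19.87 p [0.4409 0.1365 0.228 ] y [ 0.971 -0.241 -0.001] z [ 0.197  0.795 -0.573] op 0.043 F [ 0.2 -0.3 -0.9] g 0.0 q [-11. -19. -26.  78.  55.  95.]
```

View pics/g8c.png

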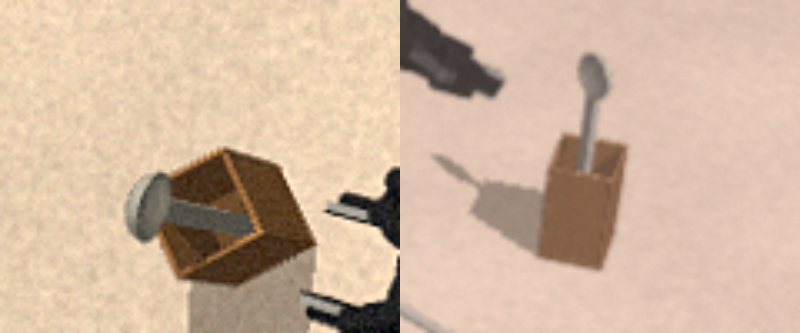

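The holder stands upright with the spoon in it. The bowl is up at scene crop (594,76), and has dropped about 14 mm onto the floor of the holder. The gripper is clear of everything, so I'm handing it in.

```bash
python3 -c "
from workcell import bot
print(bot.job_done())"
```

```text
the job is handed in; nothing more can be done
None
```

Job handed in at about 20 s of the 67 s allowed: in the last pictures the holder stands upright on the shelf with the steel spoon in it, handle down and bowl up, and the gripper stayed clear of the glass containers and rice bowl; the hand-in returned no verdict.

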